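# Right a fallen culture bottle and hold it over the reader

## Task

Stand the fallen culture bottle upright on the bench and let go, so that it stands by itself for a moment. Then pick it up, carry it over the top of the red rack, clear of the bottles in it, and finish still holding it upright and still, centred about 1 cm above the round window of the bottle reader. The bottle must never touch the reader; do not bump the rack or disturb the other bottles and dishes.

Things in the scene. Friction and masses are not known exactly. Their poses are not given: they have to be found in the camera images.
- bottle: the fallen culture bottle, the only one lying on its side: amber glass, white label, yellow cap, 118 mm tall, 36 mm diameter, about 0.13 kg. Origin on its axis at mid-height, 59 mm from the base; z axis from base to cap. It starts lying on the bench, axis 18 mm above it, left or right of the rack, cap pointing towards the robot's side (within 35 degrees of -x). It may roll if pushed sideways
- bottle_base (a point): centre of the fallen bottle's flat base, 59 mm from its origin, away from the cap. Measured from here along the axis: straight round body of 36 mm diameter up to 82 mm, taper to a neck of 18 mm diameter at 94 to 104 mm, then the cap, 22 mm diameter, 104 to 118 mm
- reader: bottle reader, fixed to the bench on the other side of the rack from the fallen bottle: a low white instrument, 130 mm (its x) by 120 mm (its y) by 45 mm high, with a raised round grey collar 64 mm in diameter and 8 mm high in the middle of its top that surrounds the round glass window. Origin at the centre of its underside
- reader_window (a point): centre of the reader's round window, 44 mm in diameter, flush with the top of the grey collar, 53 mm above the bench; z up
- rack: red steel bottle rack, fixed to the bench between the fallen bottle and the reader: an open tray 320 mm long (its x, pointing away from the robot) and 84 mm wide (its y), side rails up to 80 mm high. Three culture bottles stand in it, their caps reaching 123 mm above the bench. Origin at the centre of its underside
- rack_bottle0: another culture bottle of the same make (118 mm tall, 36 mm diameter), standing in the rack at the end near the robot. Origin at mid-height
- rack_bottle1: another culture bottle of the same make (118 mm tall, 36 mm diameter), standing in the middle of the rack. Origin at mid-height
- rack_bottle2: another culture bottle of the same make (118 mm tall, 36 mm diameter), standing in the rack at the end away from the robot. Origin at mid-height
- near_bottle: another culture bottle of the same make (118 mm tall, 36 mm diameter), standing on the bench beyond the work area. Origin at mid-height
- dish_stack: stack of three culture dishes (one piece), 90 mm diameter, 43 mm high, beyond the work area. Origin at the centre of its underside
- dish: single small culture dish, 60 mm diameter, 14 mm high, near the robot. Origin at the centre of its underside
There are look-alikes about, which are no part of the job. What is shaped like the bottle but purple is not meant. What is shaped like the reader but turquoise is not meant.

How it is judged:
On the way, in this order (a step that is already met when the one before it is completed fails the run):
1. the fallen bottle stands upright on the bench by itself, released (angle between bottle's own z axis and vertical below 0.1 rad and height (world z) of bottle_base below 0.006 m and contact force between the fingers and bottle below 0.05 N and linear speed of bottle below 0.03 m/s), for 0.3 s.
2. the bottle is carried across above the rack, its base higher than the tops of the bottles in it (z of bottle_base in the frame of rack above 0.125 m and y of bottle_base in the frame of rack between -0.06 and 0.06 m and x of bottle_base in the frame of rack between -0.17 and 0.17 m and contact force between the fingers and bottle above 0.5 N), for 0.05 s.
At the end, for the whole second after the job is handed in: The gripper holds the bottle at rest, tilted less than 0.12 rad from upright, its base 3 to 20 mm above the reader's window and its base centre within 8 mm of the window's centre horizontally, not touching the reader (z of bottle_base in the frame of reader_window between 0.003 and 0.02 m and horizontal distance between bottle_base and reader_window below 0.008 m and angle between bottle's own z axis and vertical below 0.12 rad and contact force between the fingers and bottle above 0.5 N and contact force between bottle and reader below 0.05 N and linear speed of bottle below 0.02 m/s and angular speed of bottle below 0.2 rad/s); the arm keeps its last pose, push and grip.
It fails at once if another bottle or dish was shoved more than 30 mm or knocked over (distance of any of rack_bottle0, rack_bottle1, rack_bottle2, near_bottle, dish_stack, dish from where it was at the start of the episode above 0.03 m or angle between any of rack_bottle0, rack_bottle1, rack_bottle2, near_bottle, dish_stack, dish's own z axis and vertical above 0.5 rad).
It fails at once if the bottle touched the reader (contact force between bottle and reader above 0.3 N).
It fails at once if the bottle or gripper bumped the rack (contact force between bottle and rack above 3 N or contact force between the fingers and rack above 5 N).
It also fails if it takes over 72 s, if anything falls off the work surface, if the arm or the gripper's body presses on something with over 40 N, if the wrist force passes 120 N, or if a joint passes its speed limit or range.

## Robot

A 7-joint arm with a two-finger parallel gripper is mounted at the origin on the work surface. World frame = base frame: x ahead of the robot, y to its left, z up, the work surface at z = 0. Lengths are in m, angles in rad, forces in N, time in s.
With the tool pointing down it reaches from about 0.4 to 0.9 m from the base axis. Payload 5.6 kg.
Tool frame: the origin (TCP) lies on the centre line of the jaws, within the pads' length; the fingertips stand 19 mm ahead of it and the grasp point (between the pads) is the TCP (r.tip_reach is the distance from the TCP to the fingertips, in m); z points along the fingers, y is the line along which they close (so a half turn about z gives the same grasp; the last joint's range is limited). The gripper opens to 92 mm and grips with 3 to 60 N. Pads are 20 mm wide; open, the fingers measure 128 mm over their backs; the gripper's body (75 mm by 189 mm) begins 69 mm behind the grasp point.
Start: joints at [-1.309, 0.468, -0.012, 1.603, 0.006, 1.071, -0.056], TCP at [0.195, 0.62, 0.234] pointing down, gripper open.
Joint ranges: [-2.53, 2.53], [-0.31, 2.02], [-1.57, 1.55], [0.28, 2.44], [-1.29, 4.43], [0.15, 1.84], [-2.92, 2.92]. Speed limits (rad/s): [2.57, 2.57, 3.14, 3.14, 3.14, 3.14, 3.14].

## Interface

Orientations are given as a 3x3 rotation matrix whose columns are the frame's x, y, z axes.
In Python, from bench import status, imaging, job, r gives the robot as it stands.
- The arm moves only by the shell command python3 -m handwheel 'ROWS'. ROWS is JSON, a list of rows, each an object with "xyz": the shift along the tool's x, y, z in m, a list of three; "dr": the turn, a rotation vector about the tool's x, y, z in degrees, a list of three; "hand": the closure, from 0 (fully open) to 1 (shut). A call has 1 to 12 rows; each row shifts and turns the commanded pose from where the row before left it, along the tool's axes as they then stand; what a row does not reach is not made up. A row lasts 1/8 s, in which the tool goes at most 62.5 mm and 10.7 degrees, less where a joint would pass 70% of its speed; a pose out of reach is approached as far as the arm can. A call with a gripper value outside its range is refused whole. The fingers move at their own pace and stop on an object; the grip force is fixed at half the most. Time passes only in rows, so rows that do not move let the fingers close. It gives the time, the measured TCP pose, the force, the opening and the grip force at its end, in the units of the state.
- status.state(): the state, without advancing time (a new reading comes with each control period).
- imaging.capture(name): name is "scene" or "top" or "wrist"; returns the picture (384x512x3 uint8, blue, green, red); there is no depth.
- imaging.camera_info(name): a dict with "intrinsics" (3x3 intrinsics, pixels), "D" ([k1, k2, p1, p2, k3] as OpenCV has them; the pictures are not rectified), "R" (3x3) and "t" (3): a world point X has camera coordinates R X + t. Camera axes: x right, y down, z forward; pixel columns grow to the right and rows downward; lengths in m; the calibration is good to about 2 mm. A picture is of the moment at which its call begins: read the wrist's pose just before it. camera_info takes no time and is no camera call; for the wrist camera it gives the pose at the moment of the call.
- job.sign_off(): hands the job in; it is judged then, once.
The state is a dict: "clock": time; "joints": joint angles; "qvel": joint speeds; "effort": joint torques, N m; "ee_pos": TCP position; "tool_rot": TCP orientation; "force": force on the tool from outside, world axes, zero at the start; "wrist_torque": the same for the moment, N m; "gripper_width": finger opening in m; "grasp_force": force on a finger pad.
Only numpy, scipy, OpenCV 4.12 (cv2) and the standard library are available. Lean on these libraries where they do the work, as an engineer would, in place of code of your own. Each camera call takes 0.05 s, during which the arm holds its last target. There are 200 camera calls.

## Working session

There is one attempt and no reset: what is moved stays moved. The work goes in short steps, Python scripts to look and compute and a shell command to move; the robot and the scene stay as the last step left them, time stands still between calls to the robot, and variables do not carry over. Pictures are saved under pics/ and viewed, at most 11 in all, crops included, and the job is handed in when it is done.

```bash
mkdir -p pics; ls; python3 - <<'E'
from bench import status, imaging
import cv2,numpy as np
for n in ("scene","top"):
    cv2.imwrite(f"pics/{n}0.png",imaging.capture(n))
    c=imaging.camera_info(n); print(n,np.round(c["intrinsics"],1).tolist(),np.round(c["D"],3),np.round(c["R"],3).tolist(),np.round(c["t"],3))
s=status.state(); print(s["clock"],s["ee_pos"],np.round(s["tool_rot"],3).tolist(),s["force"],s["gripper_width"])
E
```

```text
pics
scene [[490.4, 0.0, 245.9], [0.0, 490.4, 189.1], [0.0, 0.0, 1.0]] [-0.124  0.     0.     0.     0.   ] [[0.219, 0.976, 0.005], [0.842, -0.187, -0.505], [-0.492, 0.115, -0.863]] [-0.109 -0.424  1.583]
top [[419.5, 0.0, 258.6], [0.0, 419.5, 201.1], [0.0, 0.0, 1.0]] [-0.037  0.     0.     0.     0.   ] [[-0.015, -1.0, -0.025], [-0.987, 0.019, -0.159], [0.16, 0.023, -0.987]] [0.008 0.544 1.032]
0.1 [0.19497499 0.61956666 0.23276315] [[-0.954, 0.3, -0.0], [0.3, 0.954, -0.002], [-0.0, -0.002, -1.0]] [-0.25121291 -0.36796671  1.08705103] 0.0917691203636554
```

View pics/top0.png

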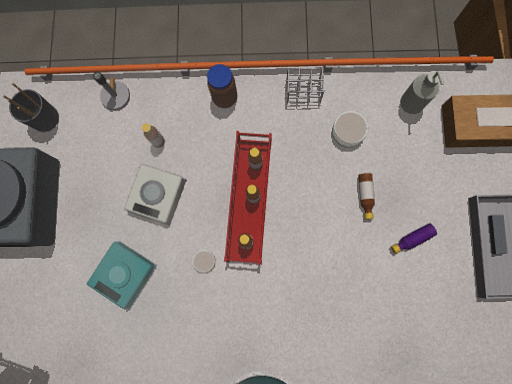

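View pics/scene0.png

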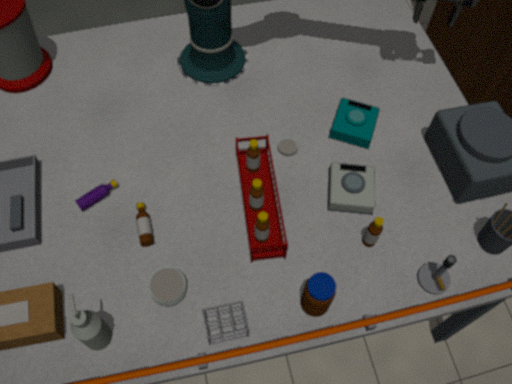

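The top view shows the fallen bottle from its base at (366,174) to its cap at (368,217). The reader window is at (152,192) and the red rack runs from (252,135) to (244,265). In the scene view the bottle runs from (146,243) to (141,206), and the window is at (353,183).

```bash
cat > h.py <<'E'
import cv2,numpy as np
from bench import status, imaging
def ray(n,uv,ci=None):
    c=ci or imaging.camera_info(n); R=np.array(c["R"]);t=np.array(c["t"])
    p=cv2.undistortPoints(np.array(uv,float).reshape(-1,1,2),np.array(c["intrinsics"]),np.array(c["D"])).reshape(-1,2)
    return -R.T@t,(R.T@np.c_[p,np.ones(len(p))].T).T
def plane(n,uv,z,ci=None):
    o,d=ray(n,uv,ci); return o+d*((z-o[2])/d[:,2])[:,None]
def two(a,b):
    (o1,d1),(o2,d2)=ray("top",[a]),ray("scene",[b]); d1=d1[0];d2=d2[0]
    s=np.linalg.lstsq(np.c_[d1,-d2],o2-o1,rcond=None)[0]; p,q=o1+s[0]*d1,o2+s[1]*d2
    return (p+q)/2,np.linalg.norm(p-q)
def blobs(img,lo,hi,box,mn=15):
    x0,y0,x1,y1=box; m=np.zeros(img.shape[:2],np.uint8)
    m[y0:y1,x0:x1]=cv2.inRange(cv2.cvtColor(img,cv2.COLOR_BGR2HSV),np.array(lo),np.array(hi))[y0:y1,x0:x1]
    n,l,st,c=cv2.connectedComponentsWithStats(m)
    return [(c[i].round(1).tolist(),st[i].tolist(),np.argwhere(l==i)[:,::-1]) for i in range(1,n) if st[i][4]>=mn]
E
python3 - <<'E'
from h import *
T=cv2.imread("pics/top0.png");S=cv2.imread("pics/scene0.png")
res={}
for n,I,bx in(("top",T,(345,160,390,228)),("scene",S,(125,195,165,255))):
    y=blobs(I,(20,120,90),(35,255,255),bx,6); a=blobs(I,(0,110,30),(16,255,255),bx,15)
    print(n,"yel",[b[:2] for b in y],"amb",[b[:2] for b in a])
    P=np.vstack([b[2] for b in y+a]).astype(float)
    W=plane(n,P,.018)[:,:2]
    cap=plane(n,[y[0][0]],.018)[0,:2]; print("cap pt",cap)
    m=W.mean(0); u=np.linalg.svd(W-m)[2][0]; u*=np.sign((cap-m)@u)
    s=(W-m)@u; v=(W-m)@np.array([-u[1],u[0]]); print("axis",u,np.degrees(np.arctan2(u[1],u[0])),"len",np.ptp(s),"wid",np.ptp(v))
    print("base",m+u*s.min()+np.array([-u[1],u[0]])*(v.max()+v.min())/2,"captip",m+u*s.max())
# rack
for n,I,bx in(("top",T,(215,120,280,275)),("scene",S,(225,125,295,265))):
    r=blobs(I,(172,120,60),(180,255,255),bx,50)+blobs(I,(0,150,60),(6,255,255),bx,50)
    P=np.vstack([b[2] for b in r]); q=cv2.minAreaRect(P.astype(np.float32)); print(n,"rack",q,plane(n,cv2.boxPoints(q),.04).round(3).tolist())
    for b in blobs(I,(20,120,90),(35,255,255),bx,15): print("cap",b[0],plane(n,[b[0]],.12).round(3))
# collar: dark-ish disc in reader
for n,I,bx in(("top",T,(132,172,172,208)),("scene",S,(335,166,372,200))):
    g=cv2.cvtColor(I,cv2.COLOR_BGR2GRAY); x0,y0,x1,y1=bx
    c=cv2.resize(I[y0-12:y1+16,x0-12:x1+16],None,fx=6,fy=6,interpolation=cv2.INTER_CUBIC); cv2.imwrite(f"pics/r_{n}.png",c)
    print(n,g[(y0+y1)//2,x0:x1].tolist())
a,b=cv2.imread("pics/r_top.png"),cv2.imread("pics/r_scene.png"); H=max(a.shape[0],b.shape[0])
f=lambda k:cv2.copyMakeBorder(k,0,H-k.shape[0],0,0,cv2.BORDER_CONSTANT)
cv2.imwrite("pics/r_both.png",np.hstack([f(a),f(b)])); print(a.shape,b.shape)
E
```

```text
top yel [([368.4, 215.4], [365, 213, 8, 6, 47])] amb [([365.0, 177.2], [359, 174, 13, 8, 92]), ([367.2, 204.4], [361, 199, 13, 14, 136])]
cap pt [ 0.50543443 -0.28614629]
axis [-0.99963476 -0.02702506] -178.45138959564036 len 0.1179662719232428 wid 0.03317834796887307
base [ 0.61624715 -0.28264292] captip [ 0.49832472 -0.28585883]
scene yel [([139.8, 205.0], [137, 203, 7, 6, 32])] amb [([141.6, 213.1], [137, 208, 11, 10, 59]), ([146.0, 239.1], [140, 234, 13, 12, 117])]
cap pt [ 0.49996647 -0.28775781]
axis [-0.99933829 -0.03637282] -177.9155311217884 len 0.12607172227565144 wid 0.03072193501766504
base [ 0.61874003 -0.28293189] captip [ 0.49274898 -0.28744176]
top rack ((248.31150817871094, 197.07379150390625), (35.942691802978516, 129.55665588378906), 5.19442892074585) [[0.396, 0.087, 0.04], [0.735, 0.055, 0.04], [0.723, -0.04, 0.04], [0.387, -0.004, 0.04]]
cap [254.1, 152.2] [[0.653 0.006 0.12 ]]
cap [251.4, 189.2] [[0.561 0.013 0.12 ]]
cap [243.9, 238.9] [[0.443 0.033 0.12 ]]
scene rack ((260.6756896972656, 200.55406188964844), (115.40808868408203, 36.660972595214844), 80.53767395019531) [[0.385, -0.011, 0.04], [0.387, 0.092, 0.04], [0.729, 0.054, 0.04], [0.725, -0.036, 0.04]]
cap [253.4, 142.8] [[0.44  0.033 0.12 ]]
cap [256.8, 182.9] [[0.56  0.013 0.12 ]]
cap [262.6, 215.8] [[0.651 0.006 0.12 ]]
top [176, 179, 176, 177, 174, 174, 177, 165, 128, 98, 103, 124, 139, 142, 137, 140, 139, 144, 144, 145, 147, 140, 142, 143, 140, 140, 145, 139, 127, 113, 118, 107, 128, 166, 173, 176, 175, 176, 175, 173]
scene [119, 117, 119, 119, 117, 107, 78, 61, 63, 65, 71, 84, 89, 89, 87, 91, 87, 90, 89, 89, 87, 89, 87, 86, 91, 86, 81, 75, 64, 78, 96, 114, 120, 123, 119, 118, 118]
(384, 408, 3) (372, 390, 3)
```

View pics/r_both.png

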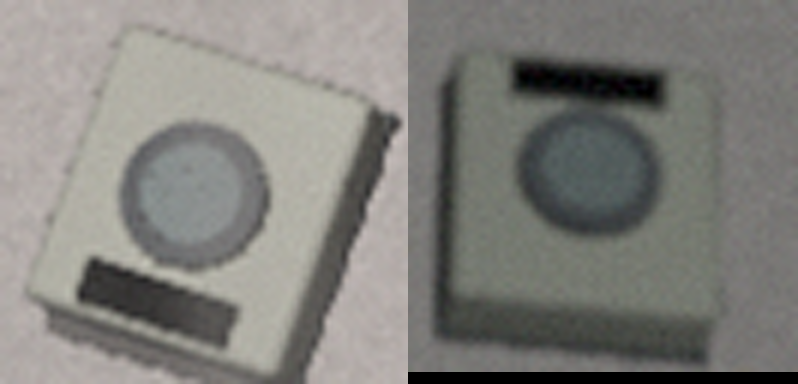

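The crop shows the window disc at about (151.7,192.5) in the top view and (353.7,182.7) in the scene view. The bottle and rack sizes match what was given.

```bash
cat >> h.py <<'E'
from scipy.spatial.transform import Rotation as Ro
def delta(target,Rt=None,s=None):
    s=s or status.state(); R=np.array(s["tool_rot"]); d=R.T@(np.array(target)-s["ee_pos"])
    print("shift tool",d.round(4), "" if Rt is None else ("turn deg",Ro.from_matrix(R.T@Rt).as_rotvec(degrees=True).round(2)))
E
python3 - <<'E'
from h import *
for n,c,bx in(("top",(151.7,192.5),(132,172,172,208)),("scene",(353.7,182.7),(335,166,372,202))):
    I=cv2.GaussianBlur(cv2.resize(cv2.imread(f"pics/{n}0.png"),None,fx=4,fy=4,interpolation=cv2.INTER_CUBIC),(7,7),0).astype(float)
    x0,y0,x1,y1=[4*k for k in bx]; d=I[...,0]-I[...,2]  # blue-ish: collar+window, body is warm
    m=np.zeros(d.shape,np.uint8); m[y0:y1,x0:x1]=(d[y0:y1,x0:x1]>2)*255
    m=cv2.morphologyEx(m,cv2.MORPH_OPEN,np.ones((5,5)))
    k=max(cv2.findContours(m,0,1)[0],key=cv2.contourArea); e=cv2.fitEllipse(k); p=(np.array(e[0])-1.5)/4
    print(n,p,np.array(e[1])/4,plane(n,[p,c],.053).round(4).tolist())
print(two((151.7,192.5),(353.7,182.7)))
delta((.45,.30,.25)); delta((.53,-.283,.25))
E
python3 -m handwheel '[{"xyz":[0,0,-0.02],"dr":[0,0,0],"hand":0}]'
```

```text
top [149.47198486 192.35371399] [14.6597414  15.35628223] [[0.571, 0.2789, 0.053], [0.5705, 0.2731, 0.053]]
scene [352.93972778 182.03057861] [19.70250511 22.44827652] [[0.5734, 0.2726, 0.053], [0.5758, 0.2739, 0.053]]
(array([0.57200186, 0.27589243, 0.04584848]), np.float64(0.0014143517634967828))
shift tool [-0.3392 -0.2283 -0.0168] 
shift tool [-0.5905 -0.7604 -0.016 ] 
clock: 0.22
ee_pos: [0.1948, 0.6187, 0.2515]
tool_rot: [[-0.954, 0.3, -0.001], [0.3, 0.954, -0.005], [-0.0, -0.005, -1.0]]
force: [-0.1, 0.1, 0.9]
gripper_width: 0.0918
grasp_force: 0.0
```

```bash
python3 -m handwheel '[{"xyz":[-0.0377,-0.0253,0],"dr":[0,0,0],"hand":0},{"xyz":[-0.0377,-0.0253,0],"dr":[0,0,0],"hand":0},{"xyz":[-0.0377,-0.0253,0],"dr":[0,0,0],"hand":0},{"xyz":[-0.0377,-0.0253,0],"dr":[0,0,0],"hand":0},{"xyz":[-0.0377,-0.0253,0],"dr":[0,0,0],"hand":0},{"xyz":[-0.0377,-0.0253,0],"dr":[0,0,0],"hand":0},{"xyz":[-0.0377,-0.0253,0],"dr":[0,0,0],"hand":0},{"xyz":[-0.0377,-0.0253,0],"dr":[0,0,0],"hand":0},{"xyz":[-0.0377,-0.0253,0],"dr":[0,0,0],"hand":0},{"xyz":[0,0,0],"dr":[0,0,0],"hand":0}]'
python3 - <<'E'
from h import *
cv2.imwrite("pics/w1.png",imaging.capture("wrist")); c=imaging.camera_info("wrist")
print(np.array(c["R"]).round(3).tolist(),(-np.array(c["R"]).T@c["t"]).round(3), np.array(c["intrinsics"]).round(1).tolist())
print(status.state()["joints"])
E
```

```text
clock: 1.48
ee_pos: [0.4527, 0.2973, 0.2534]
tool_rot: [[-0.952, 0.307, 0.001], [0.307, 0.952, -0.002], [-0.001, -0.001, -1.0]]
force: [-0.3, 0.8, -0.2]
gripper_width: 0.0919
grasp_force: 0.0
[[0.303, 0.953, -0.001], [0.91, -0.289, 0.298], [0.283, -0.091, -0.955]] [0.37  0.326 0.404] [[324.2, 0.0, 254.0], [0.0, 324.2, 192.9], [0.0, 0.0, 1.0]]
[-0.77430355  0.26128031  0.1502005   1.85764945 -0.04502876  1.02642123
  0.656708  ]
```

View pics/w1.png

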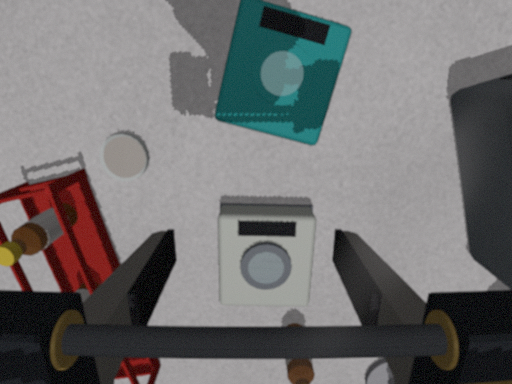

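The wrist view shows the white reader below the tool, with its window disc at about (266,265).

```bash
python3 - <<'E'
from h import *
I=cv2.imread("pics/w1.png"); g=cv2.cvtColor(I,cv2.COLOR_BGR2GRAY).astype(int)
m=np.zeros(g.shape,np.uint8); b=I[...,0].astype(int)-I[...,2]
print(g[265,235:297].tolist()); print(b[265,235:297].tolist())
m[236:292,236:296]=(g[236:292,236:296]<135)*255
k=max(cv2.findContours(m,0,1)[0],key=cv2.contourArea); e=cv2.fitEllipse(cv2.convexHull(k)); print(e,plane("wrist",[e[0]],.053))
delta((.53,-.283,.25))
E
python3 -m handwheel '[{"xyz":[-0.021,-0.0443,0],"dr":[0,0,0],"hand":0},{"xyz":[-0.021,-0.0443,0],"dr":[0,0,0],"hand":0},{"xyz":[-0.021,-0.0443,0],"dr":[0,0,0],"hand":0},{"xyz":[-0.021,-0.0443,0],"dr":[0,0,0],"hand":0},{"xyz":[-0.021,-0.0443,0],"dr":[0,0,0],"hand":0},{"xyz":[-0.021,-0.0443,0],"dr":[0,0,0],"hand":0},{"xyz":[-0.021,-0.0443,0],"dr":[0,0,0],"hand":0},{"xyz":[-0.021,-0.0443,0],"dr":[0,0,0],"hand":0},{"xyz":[-0.021,-0.0443,0],"dr":[0,0,0],"hand":0},{"xyz":[-0.021,-0.0443,0],"dr":[0,0,0],"hand":0},{"xyz":[-0.021,-0.0443,0],"dr":[0,0,-9.6],"hand":0},{"xyz":[0,0,0],"dr":[0,0,-9.7],"hand":0}]'
python3 -m handwheel '[{"xyz":[0,0,0],"dr":[0,0,0],"hand":0},{"xyz":[0,0,0],"dr":[0,9,0],"hand":0},{"xyz":[0,0,0],"dr":[0,9,0],"hand":0},{"xyz":[0,0,0],"dr":[0,9,0],"hand":0},{"xyz":[0,0,0],"dr":[0,9,0],"hand":0},{"xyz":[0,0,0],"dr":[0,9,0],"hand":0},{"xyz":[0,0,0],"dr":[0,0,0],"hand":0}]'
python3 -c "
from h import *
print(status.state()['joints'].round(2))"
```

```text
[163, 165, 165, 162, 150, 128, 105, 100, 101, 103, 104, 102, 109, 124, 132, 136, 136, 134, 135, 135, 134, 135, 137, 136, 133, 132, 134, 134, 135, 135, 134, 134, 136, 136, 134, 134, 137, 136, 134, 135, 138, 136, 135, 134, 135, 136, 135, 132, 126, 110, 104, 99, 101, 103, 100, 108, 128, 151, 160, 164, 163, 161]
[-3, -1, -4, -4, -3, 1, 8, 8, 9, 10, 8, 10, 11, 9, 14, 12, 13, 11, 14, 10, 11, 12, 12, 12, 11, 12, 11, 13, 12, 11, 13, 11, 11, 11, 12, 12, 10, 11, 14, 12, 10, 12, 11, 13, 13, 12, 14, 14, 11, 8, 8, 10, 9, 9, 10, 6, 0, -3, -3, -6, -3, -4]
((265.26446533203125, 264.54486083984375), (49.379058837890625, 51.73662567138672), 96.6440658569336) [[0.56601351 0.27777293 0.053     ]]
shift tool [-0.252  -0.5312  0.0036] 
clock: 3.02
ee_pos: [0.5245, -0.2358, 0.2531]
tool_rot: [[-0.999, -0.034, -0.001], [-0.034, 0.999, -0.001], [0.001, -0.001, -1.0]]
force: [-0.5, 0.2, 0.4]
gripper_width: 0.092
grasp_force: 0.0
clock: 3.9
ee_pos: [0.5256, -0.2302, 0.2494]
tool_rot: [[-0.703, -0.035, -0.71], [-0.025, 0.999, -0.025], [0.711, 0.001, -0.704]]
force: [-0.9, 0.5, -0.3]
gripper_width: 0.0917
grasp_force: 0.0
[-0.01  0.79  0.45  1.31  0.02  1.82  2.04]
```

```bash
python3 -m handwheel '[{"xyz":[0,-0.005,0],"dr":[0,-9,0],"hand":0},{"xyz":[0,-0.005,0],"dr":[0,-9,0],"hand":0},{"xyz":[0,-0.005,0],"dr":[0,-9,0],"hand":0},{"xyz":[0,-0.005,0],"dr":[0,-9,0],"hand":0},{"xyz":[0,-0.005,0],"dr":[0,-9,0],"hand":0},{"xyz":[0,-0.005,0],"dr":[0,-9,0],"hand":0},{"xyz":[0,-0.005,0],"dr":[0,-9,0],"hand":0},{"xyz":[0,-0.005,0],"dr":[0,-9,0],"hand":0},{"xyz":[0,-0.005,0],"dr":[0,-9,0],"hand":0},{"xyz":[0,-0.005,0],"dr":[0,-9,0],"hand":0},{"xyz":[0,0,0],"dr":[0,0,0],"hand":0}]'
python3 - <<'E'
from h import *
print(status.state()['joints'].round(2))
x=np.array([-.9995,-.03,0]);x/=np.linalg.norm(x);z=np.array([0,0,-1.]);
R=np.c_[x,np.cross(z,x),z]@Ro.from_euler('y',-45,degrees=True).as_matrix()
delta((.485,-.285,.095),R); delta((.556,-.285,.024),R)
E
```

```text
clock: 5.28
ee_pos: [0.5227, -0.2777, 0.2385]
tool_rot: [[-0.836, -0.037, 0.547], [-0.025, 0.999, 0.029], [-0.548, 0.011, -0.836]]
force: [-0.5, -1.1, 0.2]
gripper_width: 0.0923
grasp_force: 0.0
[ 0.74  0.21 -0.15  2.1  -0.74  0.47  2.82]
shift tool [ 0.1104 -0.0075  0.0992] ('turn deg', array([  0.72, -11.77,  -0.07]))
shift tool [ 0.0899 -0.0108  0.1974] ('turn deg', array([  0.72, -11.77,  -0.07]))
```

```bash
python3 -m handwheel '[{"xyz":[0,0,0],"dr":[0,0,10],"hand":0},{"xyz":[0,0,0],"dr":[0,0,10],"hand":0},{"xyz":[0,0,0],"dr":[0,0,10],"hand":0},{"xyz":[0,0,0],"dr":[0,0,10],"hand":0},{"xyz":[0,0,0],"dr":[0,0,10],"hand":0},{"xyz":[0,0,0],"dr":[0,0,10],"hand":0},{"xyz":[0,0,0],"dr":[0,0,10],"hand":0},{"xyz":[0,0,0],"dr":[0,0,10],"hand":0},{"xyz":[0,0,0],"dr":[0,0,10],"hand":0},{"xyz":[0,0,0],"dr":[0,0,10],"hand":0},{"xyz":[0,0,0],"dr":[0,0,10],"hand":0},{"xyz":[0,0,0],"dr":[0,0,10],"hand":0}]' >/dev/null
python3 -m handwheel '[{"xyz":[0,0,0],"dr":[0,0,10],"hand":0},{"xyz":[0,0,0],"dr":[0,0,10],"hand":0},{"xyz":[0,0,0],"dr":[0,0,10],"hand":0},{"xyz":[0,0,0],"dr":[0,0,10],"hand":0},{"xyz":[0,0,0],"dr":[0,0,10],"hand":0},{"xyz":[0,0,0],"dr":[0,0,10],"hand":0},{"xyz":[0,0,0],"dr":[0,9,0],"hand":0},{"xyz":[0,0,0],"dr":[0,3,0],"hand":0},{"xyz":[0,0,0],"dr":[0,0,0],"hand":0}]'
python3 - <<'E'
from h import *
print(status.state()['joints'].round(2))
x=np.array([.9995,.03,0]);x/=np.linalg.norm(x);z=np.array([0,0,-1.]);
R=np.c_[x,np.cross(z,x),z]@Ro.from_euler('y',45,degrees=True).as_matrix()
delta((.485,-.285,.095),R); delta((.556,-.285,.024),R)
E
```

```text
clock: 7.9
ee_pos: [0.5262, -0.2736, 0.2374]
tool_rot: [[0.74, 0.049, 0.671], [0.024, -0.999, 0.046], [0.672, -0.018, -0.74]]
force: [0.1, -0.6, 0.4]
gripper_width: 0.0919
grasp_force: 0.0
[ 0.64  0.21  0.02  2.19 -1.29  0.49  0.24]
shift tool [-0.1265  0.0119  0.0772] ('turn deg', array([-1.49,  2.75,  0.1 ]))
shift tool [-0.1217  0.0166  0.1774] ('turn deg', array([-1.49,  2.75,  0.1 ]))
```

```bash
python3 -m handwheel '[{"xyz":[0,0,0],"dr":[0,-6,0],"hand":0},{"xyz":[0,0,0],"dr":[0,-6,0],"hand":0},{"xyz":[0,0,0],"dr":[0,0,-10],"hand":0},{"xyz":[0,0,0],"dr":[0,0,-10],"hand":0},{"xyz":[0,0,0],"dr":[0,0,-10],"hand":0},{"xyz":[0,0,0],"dr":[0,0,-10],"hand":0},{"xyz":[0,0,0],"dr":[0,0,-10],"hand":0},{"xyz":[0,0,0],"dr":[0,0,-10],"hand":0},{"xyz":[0,0,0],"dr":[0,0,-10],"hand":0},{"xyz":[0,0,0],"dr":[0,0,-10],"hand":0},{"xyz":[0,0,0],"dr":[0,0,-10],"hand":0},{"xyz":[0,0,0],"dr":[0,0,-10],"hand":0}]' >/dev/null
python3 -m handwheel '[{"xyz":[0,0,0],"dr":[0,0,-10],"hand":0},{"xyz":[0,0,0],"dr":[0,0,-10],"hand":0},{"xyz":[0,0,0],"dr":[0,0,-10],"hand":0},{"xyz":[0,0,0],"dr":[0,0,-10],"hand":0},{"xyz":[0,0,0],"dr":[0,0,-10],"hand":0},{"xyz":[0,0,0],"dr":[0,0,-10],"hand":0},{"xyz":[0,0,0],"dr":[0,0,-10],"hand":0},{"xyz":[0,0,0],"dr":[0,0,-10],"hand":0},{"xyz":[0,0,0],"dr":[0,0,0],"hand":0}]'
python3 - <<'E'
from h import *
print(status.state()['joints'].round(2))
x=np.array([-.9995,-.03,0]);x/=np.linalg.norm(x);z=np.array([0,0,-1.]);
R=np.c_[x,np.cross(z,x),z]@Ro.from_euler('y',-30,degrees=True).as_matrix()
delta((.500,-.285,.12),R)
E
```

```text
clock: 10.52
ee_pos: [0.5277, -0.2723, 0.2373]
tool_rot: [[-0.852, -0.051, 0.521], [-0.032, 0.998, 0.045], [-0.522, 0.021, -0.852]]
force: [-0.2, 0.4, -0.8]
gripper_width: 0.0921
grasp_force: 0.0
[ 0.96  0.25 -0.42  2.06 -0.53  0.47  2.62]
shift tool [ 0.0853 -0.0138  0.085 ] ('turn deg', array([1.67, 1.49, 0.4 ]))
```

```bash
python3 -m handwheel '[{"xyz":[0.0213,-0.0034,0.0212],"dr":[0.4,0.4,0.1],"hand":0},{"xyz":[0.0213,-0.0034,0.0212],"dr":[0.4,0.4,0.1],"hand":0},{"xyz":[0.0213,-0.0034,0.0212],"dr":[0.4,0.4,0.1],"hand":0},{"xyz":[0.0213,-0.0034,0.0212],"dr":[0.4,0.4,0.1],"hand":0},{"xyz":[0,0,0],"dr":[0,0,0],"hand":0},{"xyz":[0,0,0],"dr":[0,0,0],"hand":0}]'
python3 - <<'E'
from h import *
print(status.state()['joints'].round(2))
x=np.array([-.9995,-.03,0]);x/=np.linalg.norm(x);z=np.array([0,0,-1.]);
R=np.c_[x,np.cross(z,x),z]@Ro.from_euler('y',-30,degrees=True).as_matrix()
delta((.555,-.285,.025),R)
I=imaging.capture("top"); c=imaging.capture("wrist"); cv2.imwrite("pics/w2.png",np.hstack([I[120:320,230:460],cv2.resize(c,None,fx=.75,fy=.75)[:200]])); 
E
```

```text
clock: 11.28
ee_pos: [0.4987, -0.2861, 0.1207]
tool_rot: [[-0.866, -0.033, 0.498], [-0.028, 0.999, 0.016], [-0.498, 0.0, -0.867]]
force: [-0.3, -0.1, 0.0]
gripper_width: 0.0919
grasp_force: 0.0
[ 1.05  0.44 -0.49  2.16 -0.6   0.2   2.8 ]
shift tool [-0.0011 -0.0008  0.111 ] ('turn deg', array([ 0.08, -0.1 ,  0.13]))
```

View pics/w2.png

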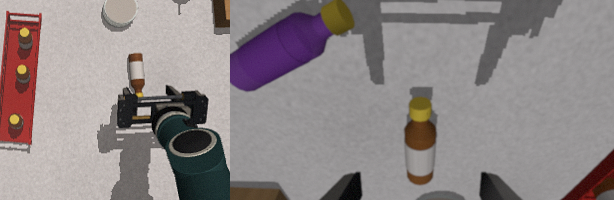

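The bottle is centred between the fingers: in the wrist part of the picture it runs from (420,100) to (420,183), about midway between the fingertips at x≈345 and x≈495.

```bash
python3 -m handwheel '[{"xyz":[0,0,0.02],"dr":[0,0,0],"hand":0},{"xyz":[0,0,0.02],"dr":[0,0,0],"hand":0},{"xyz":[0,0,0.02],"dr":[0,0,0],"hand":0},{"xyz":[0,0,0.02],"dr":[0,0,0],"hand":0},{"xyz":[0,0,0],"dr":[0,0,0],"hand":0}]'
python3 - <<'E'
from h import *
print(status.state()['joints'].round(2))
delta((.555,-.285,.025))
E
```

```text
clock: 12.0
ee_pos: [0.5419, -0.2908, 0.0618]
tool_rot: [[-0.877, -0.042, 0.479], [-0.03, 0.999, 0.034], [-0.48, 0.015, -0.877]]
force: [-0.2, -0.0, 0.1]
gripper_width: 0.0921
grasp_force: 0.0
[ 0.91  0.59 -0.39  2.08 -0.72  0.15  2.92]
shift tool [0.006  0.0046 0.0387]
```

```bash
python3 -m handwheel '[{"xyz":[0,0.0025,0],"dr":[0,3.5,0],"hand":0},{"xyz":[0,0.0025,0],"dr":[0,3.5,0],"hand":0},{"xyz":[0,0,0],"dr":[0,0,0],"hand":0}]'
python3 - <<'E'
from h import *
print(status.state()['joints'].round(2))
x=np.array([-.9995,-.03,0]);x/=np.linalg.norm(x);z=np.array([0,0,-1.]);
R=np.c_[x,np.cross(z,x),z]@Ro.from_euler('y',-22,degrees=True).as_matrix()
delta((.556,-.285,.025),R)
E
```

```text
clock: 12.38
ee_pos: [0.5425, -0.2847, 0.0634]
tool_rot: [[-0.928, -0.045, 0.37], [-0.037, 0.999, 0.029], [-0.371, 0.013, -0.928]]
force: [-0.5, -0.2, 0.4]
gripper_width: 0.0918
grasp_force: 0.0
[ 0.6   0.54 -0.08  2.04 -0.63  0.3   2.74]
shift tool [ 0.0018 -0.0014  0.0407] ('turn deg', array([ 1.02, -0.21,  0.53]))
```

```bash
python3 -m handwheel '[{"xyz":[0.0005,0,0.014],"dr":[0.3,0,0.2],"hand":0},{"xyz":[0.0005,-0.0005,0.014],"dr":[0.3,0,0.2],"hand":0},{"xyz":[0.001,-0.001,0.0127],"dr":[0.3,0,0],"hand":0},{"xyz":[0,0,0],"dr":[0,0,0],"hand":0}]'
python3 - <<'E'
from h import *
print(status.state()['joints'].round(2))
delta((.556,-.285,.025))
E
```

```text
clock: 12.88
ee_pos: [0.5533, -0.2869, 0.0222]
tool_rot: [[-0.929, -0.027, 0.368], [-0.023, 1.0, 0.014], [-0.368, 0.005, -0.93]]
force: [-0.4, -0.7, 0.5]
gripper_width: 0.0918
grasp_force: 0.0
[ 0.62  0.63 -0.12  2.02 -0.66  0.22  2.76]
shift tool [-0.0036  0.0018 -0.0016]
```

```bash
python3 -m handwheel '[{"xyz":[0,0.002,-0.002],"dr":[0,0,0],"hand":0},{"xyz":[0,0,0],"dr":[0,0,0],"hand":1},{"xyz":[0,0,0],"dr":[0,0,0],"hand":1},{"xyz":[0,0,0],"dr":[0,0,0],"hand":1},{"xyz":[0,0,0],"dr":[0,0,0],"hand":1},{"xyz":[0,0,0],"dr":[0,0,0],"hand":1},{"xyz":[0,0,0],"dr":[0,0,0],"hand":1},{"xyz":[0,0,0],"dr":[0,0,0],"hand":1}]'
```

```text
clock: 13.88
ee_pos: [0.5532, -0.2846, 0.0256]
tool_rot: [[-0.929, -0.028, 0.369], [-0.025, 1.0, 0.014], [-0.37, 0.003, -0.929]]
force: [-0.4, 0.7, -0.3]
gripper_width: 0.0357
grasp_force: 30.0
```

```bash
python3 -m handwheel '[{"xyz":[0,0.002,-0.02],"dr":[0,0,0],"hand":1},{"xyz":[0,0.002,-0.03],"dr":[0,0,0],"hand":1},{"xyz":[0,0.003,-0.03],"dr":[0,0,0],"hand":1},{"xyz":[0,0.003,-0.03],"dr":[0,0,0],"hand":1},{"xyz":[0,0.003,-0.03],"dr":[0,0,0],"hand":1},{"xyz":[0,0,0],"dr":[0,7,0],"hand":1},{"xyz":[0,0,0],"dr":[0,7,0],"hand":1},{"xyz":[0,0,0],"dr":[0,7,0],"hand":1},{"xyz":[0,0,0],"dr":[0,7,0],"hand":1},{"xyz":[0,0,0],"dr":[0,7,0],"hand":1},{"xyz":[0,0,0],"dr":[0,7,0],"hand":1},{"xyz":[0,0,0],"dr":[0,0,0],"hand":1}]'
python3 -c "
from h import *
print(status.state()['joints'].round(2))"
```

```text
clock: 15.38
ee_pos: [0.5024, -0.2722, 0.154]
tool_rot: [[-0.937, -0.031, -0.348], [-0.031, 0.999, -0.007], [0.348, 0.004, -0.938]]
force: [0.3, 1.0, -1.3]
gripper_width: 0.0358
grasp_force: 30.0
[ 0.13  0.61  0.34  1.65 -0.04  1.23  2.06]
```

```bash
python3 -m handwheel '[{"xyz":[0,0,0],"dr":[2.3,0,-6.3],"hand":1},{"xyz":[0,0,0],"dr":[2.3,0,-6.3],"hand":1},{"xyz":[0,0,0],"dr":[2.3,0,-6.3],"hand":1},{"xyz":[0,0,0],"dr":[0,8,0],"hand":1},{"xyz":[0,0,0],"dr":[0,8,0],"hand":1},{"xyz":[0,0,0],"dr":[0,8,0],"hand":1},{"xyz":[0,0,0],"dr":[0,8,0],"hand":1},{"xyz":[0,0,0],"dr":[0,0,0],"hand":1}]'
python3 -c "
from h import *
print(status.state()['joints'].round(2))"
```

```text
clock: 16.38
ee_pos: [0.5007, -0.2722, 0.153]
tool_rot: [[-0.566, -0.372, -0.736], [-0.234, 0.928, -0.29], [0.791, 0.008, -0.612]]
force: [0.3, 0.3, -0.5]
gripper_width: 0.0356
grasp_force: 30.0
[-0.02  0.87  0.36  1.45  0.26  1.6   2.18]
```

```bash
python3 -m handwheel '[{"xyz":[0,0,0],"dr":[0,8,0],"hand":1},{"xyz":[0,0,0],"dr":[0,8,0],"hand":1},{"xyz":[0,0,0],"dr":[0,0,0],"hand":1},{"xyz":[0,0,0],"dr":[0,0,0],"hand":1}]'
python3 - <<'E'
from h import *
s=status.state();print(s['joints'].round(2)); R=np.array(s['tool_rot']);p=s['ee_pos']
ax=np.array([.929,-.002,-.369]); print("axis",R@ax)
# base predicted: at grasp base (.617,-.283,.018), TCP (.5532,-.2846,.0256)
Rg=np.array([[-0.929,-0.028,0.369],[-0.025,1.0,0.014],[-0.37,0.003,-0.929]])
b=Rg.T@(np.array([.617,-.283,.018])-[.5532,-.2846,.0256]); print("b tool",b,"base",R@b+p)
a=cv2.resize(imaging.capture("top")[130:330,290:490],None,fx=2,fy=2); c=cv2.resize(imaging.capture("scene")[120:320,60:260],None,fx=2,fy=2)
cv2.imwrite("pics/up1.png",np.hstack([a,c]))
E
```

```text
clock: 16.88
ee_pos: [0.5007, -0.2746, 0.1571]
tool_rot: [[-0.348, -0.369, -0.862], [-0.141, 0.929, -0.341], [0.927, 0.003, -0.375]]
force: [-0.3, 0.3, -0.9]
gripper_width: 0.0358
grasp_force: 30.0
[-0.06  1.02  0.4   1.34  0.34  1.81  2.2 ]
axis [-0.00436993 -0.00735882  0.99956628]
b tool [-0.0564982 -0.0002092  0.030625 ] base [ 0.49404942 -0.27727099  0.09327118]
```

View pics/up1.png

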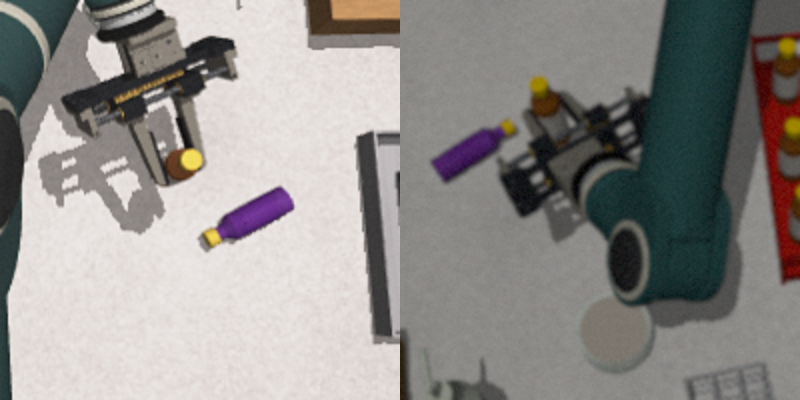

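The bottle hangs upright in the grip, with its cap at (191,160) in the left half. The wrist stays clear of the dish stack, and the purple bottle is off to the side.

```bash
python3 - <<'E'
from h import *
delta((.48,-.255,.074))
E
```

```text
shift tool [-0.073   0.0257  0.0429]
```

```bash
python3 -m handwheel '[{"xyz":[-0.0122,0.0043,0.0072],"dr":[0,0,0],"hand":1},{"xyz":[-0.0122,0.0043,0.0072],"dr":[0,0,0],"hand":1},{"xyz":[-0.0122,0.0043,0.0072],"dr":[0,0,0],"hand":1},{"xyz":[-0.0122,0.0043,0.0072],"dr":[0,0,0],"hand":1},{"xyz":[-0.0122,0.0043,0.0072],"dr":[0,0,0],"hand":1},{"xyz":[-0.0122,0.0043,0.0072],"dr":[0,0,0],"hand":1},{"xyz":[0,0,0],"dr":[0,0,0],"hand":1},{"xyz":[0,0,0],"dr":[0,0,0],"hand":1}]'
cat >> h.py <<'E'
def pred():
    s=status.state(); R=np.array(s['tool_rot']); print("axis",(R@[.929,-.002,-.369]).round(4),"base",(R@[-.0565,-.0002,.0306]+s['ee_pos']).round(4),"up in tool",R[2].round(3),s['joints'].round(2))
E
python3 -c "
from h import *
pred()"
```

```text
clock: 17.98
ee_pos: [0.4796, -0.2542, 0.0722]
tool_rot: [[-0.343, -0.371, -0.863], [-0.141, 0.929, -0.343], [0.929, 0.004, -0.371]]
force: [-0.2, -0.4, -1.8]
gripper_width: 0.0355
grasp_force: 30.0
axis [ 2.000e-04 -6.300e-03  9.996e-01] base [ 0.4726 -0.257   0.0084] up in tool [ 0.929  0.004 -0.371] [-0.07  1.11  0.37  1.39  0.29  1.7   2.11]
```

```bash
python3 -m handwheel '[{"xyz":[-0.0028,0,0.0011],"dr":[0,0,0],"hand":1},{"xyz":[-0.0028,0,0.0011],"dr":[0,0,0],"hand":1},{"xyz":[0,0,0],"dr":[0,0,0],"hand":1}]' | sed -n '2p;6p'; python3 -m handwheel '[{"xyz":[-0.0014,0,0.0006],"dr":[0,0,0],"hand":1},{"xyz":[0,0,0],"dr":[0,0,0],"hand":1}]'| sed -n '2p;6p'
```

```text
ee_pos: [0.4793, -0.2539, 0.0657]
grasp_force: 30.0
ee_pos: [0.4793, -0.254, 0.0643]
grasp_force: 30.0
```

```bash
python3 -m handwheel '[{"xyz":[-0.0014,0,0.0006],"dr":[0,0,0],"hand":1},{"xyz":[0,0,0],"dr":[0,0,0],"hand":1}]'; python3 -c "
from h import *
pred()"
```

```text
clock: 18.85
ee_pos: [0.4792, -0.254, 0.0627]
tool_rot: [[-0.343, -0.371, -0.863], [-0.141, 0.929, -0.343], [0.929, 0.005, -0.371]]
force: [0.3, -0.4, -1.6]
gripper_width: 0.0357
grasp_force: 30.0
axis [ 8.000e-04 -6.900e-03  9.996e-01] base [ 0.4723 -0.2566 -0.0011] up in tool [ 0.929  0.005 -0.371] [-0.07  1.13  0.36  1.38  0.29  1.69  2.11]
```

```bash
for i in 1; do python3 -m handwheel '[{"xyz":[-0.0009,0,0.0004],"dr":[0,0,0],"hand":1},{"xyz":[0,0,0],"dr":[0,0,0],"hand":1}]' | grep -E "ee_pos|^force"; python3 -m handwheel '[{"xyz":[-0.0009,0,0.0004],"dr":[0,0,0],"hand":1},{"xyz":[0,0,0],"dr":[0,0,0],"hand":1}]' | grep -E "ee_pos|^force"; done
```

```text
ee_pos: [0.4793, -0.254, 0.0623]
force: [-0.6, 0.4, 1.4]
ee_pos: [0.4793, -0.254, 0.0623]
force: [0.8, 1.2, 5.9]
```

```bash
python3 -m handwheel '[{"xyz":[0,0,0],"dr":[0,0,0],"hand":0.3},{"xyz":[0,0,0],"dr":[0,0,0],"hand":0},{"xyz":[0,0,0],"dr":[0,0,0],"hand":0},{"xyz":[0,0,0],"dr":[0,0,0],"hand":0},{"xyz":[0,0,0],"dr":[0,0,0],"hand":0},{"xyz":[0,0,0],"dr":[0,0,0],"hand":0},{"xyz":[0,0,0],"dr":[0,0,0],"hand":0}]'
python3 - <<'E'
from h import *
a=cv2.resize(imaging.capture("top")[130:330,290:490],None,fx=2,fy=2); c=cv2.resize(imaging.capture("wrist"),None,fx=.8,fy=.8)
cv2.imwrite("pics/up2.png",np.hstack([a,cv2.copyMakeBorder(c,0,400-c.shape[0],0,0,0)[:, :400]]))
E
```

```text
clock: 20.23
ee_pos: [0.4792, -0.254, 0.0609]
tool_rot: [[-0.343, -0.371, -0.863], [-0.141, 0.929, -0.343], [0.929, 0.005, -0.371]]
force: [0.5, -0.2, 0.4]
gripper_width: 0.092
grasp_force: 0.0
```

View pics/up2.png

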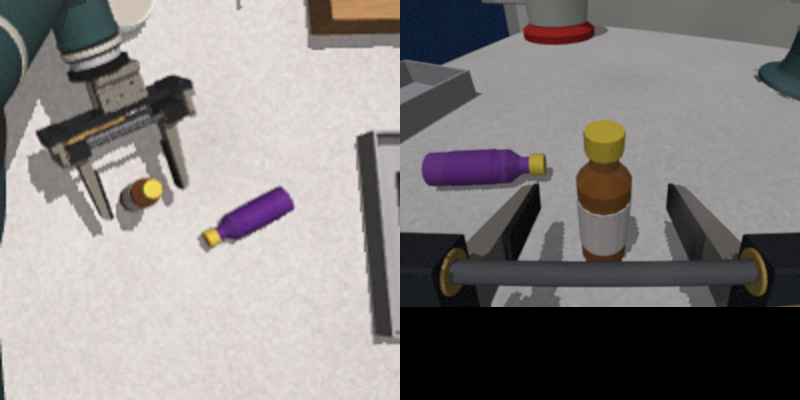

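The bottle stands upright by itself between the open fingers, with its cap at (152,190) in the left half. Next I'll back out and come in again from above.

```bash
python3 -m handwheel '[{"xyz":[0,0,-0.02],"dr":[0,0,0],"hand":0},{"xyz":[0,0,-0.025],"dr":[0,0,0],"hand":0},{"xyz":[0,0,-0.025],"dr":[0,0,0],"hand":0},{"xyz":[0.037,0,-0.015],"dr":[0,0,0],"hand":0},{"xyz":[0.037,0,-0.015],"dr":[0,0,0],"hand":0},{"xyz":[0.037,0,-0.015],"dr":[0,0,0],"hand":0},{"xyz":[0.028,0,-0.01],"dr":[0,0,0],"hand":0},{"xyz":[0,0,0],"dr":[0,-10,0],"hand":0},{"xyz":[0,0,0],"dr":[0,-10,0],"hand":0},{"xyz":[0,0,0],"dr":[0,-10,0],"hand":0},{"xyz":[0,0,0],"dr":[0,-10,0],"hand":0},{"xyz":[0,0,0],"dr":[0,-10,0],"hand":0}]'
python3 -m handwheel '[{"xyz":[0,0,0],"dr":[0,-10,0],"hand":0},{"xyz":[0,0,0],"dr":[0,-8,0],"hand":0},{"xyz":[0,0,0],"dr":[0,0,0],"hand":0}]'
python3 - <<'E'
from h import *
u=[]
for n in("top","scene"):
    I=imaging.capture(n)
    for b in blobs(I,(20,120,90),(35,255,255),(340,195,400,260) if n=="top" else (90,140,180,215),10): print(n,b[:2],plane(n,[b[0]],.113).round(4))
print(status.state()['joints'].round(2))
E
```

```text
clock: 21.82
ee_pos: [0.5262, -0.2368, 0.2193]
tool_rot: [[-0.881, -0.379, -0.284], [-0.361, 0.925, -0.114], [0.306, 0.002, -0.952]]
force: [-0.0, -0.1, -0.3]
gripper_width: 0.0915
grasp_force: 0.0
clock: 22.2
ee_pos: [0.5237, -0.2381, 0.2199]
tool_rot: [[-0.927, -0.374, -0.003], [-0.374, 0.927, 0.004], [0.001, 0.005, -1.0]]
force: [0.7, 0.3, -0.1]
gripper_width: 0.0919
grasp_force: 0.0
top ([395.6, 248.2], [391, 244, 9, 10, 50]) [[ 0.4152 -0.3229  0.113 ]]
scene ([113.8, 182.9], [111, 179, 7, 8, 35]) [[ 0.4785 -0.3336  0.113 ]]
[-0.42  0.55  1.08  1.84 -0.55  1.09  2.83]
```

```bash
python3 -m handwheel '[{"xyz":[0,0,0],"dr":[0,0,10],"hand":0},{"xyz":[0,0,0],"dr":[0,0,10],"hand":0},{"xyz":[0,0,0],"dr":[0,0,10],"hand":0},{"xyz":[0,0,0],"dr":[0,0,10],"hand":0},{"xyz":[0,0,0],"dr":[0,0,0],"hand":0}]'
python3 - <<'E'
from h import *
I=imaging.capture("wrist");cv2.imwrite("pics/w3.png",I)
for b in blobs(I,(20,120,90),(35,255,255),(0,0,512,384),40): print(b[:2],plane("wrist",[b[0]],.113).round(4))
c=imaging.camera_info("wrist");x=np.array(c["R"])@[.4723,-.2566,.113]+c["t"];print(x[:2]/x[2]*324.2+[254,193])
n="top";I=imaging.capture(n)
for b in blobs(I,(20,120,90),(35,255,255),(340,195,400,260),6): print(n,b[:2],plane(n,[b[0]],.113).round(4))
print(status.state()['joints'].round(2))
E
```

```text
clock: 22.92
ee_pos: [0.5268, -0.2359, 0.2176]
tool_rot: [[-0.954, 0.3, -0.009], [0.3, 0.954, -0.001], [0.008, -0.004, -1.0]]
force: [1.3, 0.3, -0.0]
gripper_width: 0.092
grasp_force: 0.0
([119.6, 111.4], [109, 100, 23, 22, 280]) [[ 0.4263 -0.3143  0.113 ]]
([208.8, 144.6], [196, 131, 27, 28, 615]) [[ 0.472  -0.2563  0.113 ]]
[208.50063525 145.01298756]
top ([367.6, 226.7], [365, 224, 6, 6, 15]) [[ 0.467  -0.2601  0.113 ]]
top ([395.3, 248.3], [391, 244, 9, 10, 53]) [[ 0.4149 -0.3222  0.113 ]]
[-0.5   0.66  1.25  1.85 -0.68  1.16  2.25]
```

View pics/w3.png

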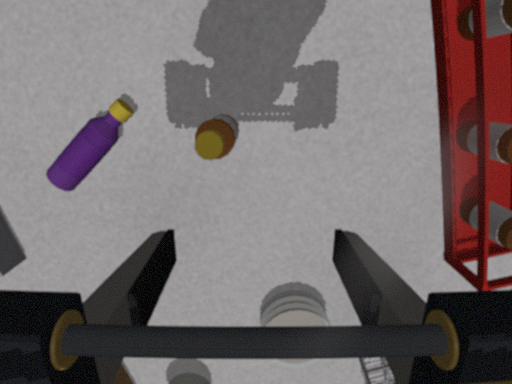

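The bottle's cap is at (209,145) in the wrist view, which puts it at (0.472,-0.256). That matches the predicted position.

```bash
python3 -m handwheel '[{"xyz":[0.0154,-0.012,0],"dr":[0,0,0],"hand":0},{"xyz":[0.0154,-0.012,0],"dr":[0,0,0],"hand":0},{"xyz":[0.0154,-0.012,0],"dr":[0,0,0],"hand":0},{"xyz":[0,0,0],"dr":[0,0,0],"hand":0},{"xyz":[0,0,0],"dr":[0,0,0],"hand":0}]'
python3 - <<'E'
from h import *
print(status.state()['joints'].round(2))
z=np.array([0,0,-1.]);x=np.array([-.954,.3,0]);
delta((.472,-.2563,.068),np.c_[x,np.cross(z,x),z])
E
```

```text
clock: 23.65
ee_pos: [0.4712, -0.2569, 0.2191]
tool_rot: [[-0.953, 0.304, -0.004], [0.304, 0.953, 0.002], [0.004, 0.001, -1.0]]
force: [0.5, 0.1, -0.5]
gripper_width: 0.0917
grasp_force: 0.0
[-0.5   0.59  1.3   1.95 -0.64  1.11  2.32]
shift tool [-0.0012  0.0007  0.1511] ('turn deg', array([ 0.05, -0.23, -0.27]))
```

```bash
python3 -m handwheel '[{"xyz":[-0.0006,0.0004,0.025],"dr":[0,-0.2,-0.3],"hand":0},{"xyz":[-0.0006,0.0003,0.025],"dr":[0,0,0],"hand":0},{"xyz":[0,0,0.025],"dr":[0,0,0],"hand":0},{"xyz":[0,0,0.025],"dr":[0,0,0],"hand":0},{"xyz":[0,0,0.025],"dr":[0,0,0],"hand":0},{"xyz":[0,0,0.025],"dr":[0,0,0],"hand":0},{"xyz":[0,0,0],"dr":[0,0,0],"hand":0},{"xyz":[0,0,0],"dr":[0,0,0],"hand":0}]'
python3 -c "
from h import *
print(status.state()['joints'].round(2));delta((.472,-.2563,.068))"
```

```text
clock: 24.65
ee_pos: [0.4724, -0.257, 0.0696]
tool_rot: [[-0.954, 0.299, -0.0], [0.299, 0.954, -0.0], [0.0, -0.0, -1.0]]
force: [0.0, 0.6, 0.6]
gripper_width: 0.092
grasp_force: 0.0
[-0.32  0.77  1.03  2.04 -0.89  0.88  2.49]
shift tool [0.0006 0.0006 0.0016]
```

Well aligned, so I'll close and lift.

```bash
python3 -m handwheel '[{"xyz":[0,0,0],"dr":[0,0,0],"hand":1},{"xyz":[0,0,0],"dr":[0,0,0],"hand":1},{"xyz":[0,0,0],"dr":[0,0,0],"hand":1},{"xyz":[0,0,0],"dr":[0,0,0],"hand":1},{"xyz":[0,0,0],"dr":[0,0,0],"hand":1},{"xyz":[0,0,0],"dr":[0,0,0],"hand":1},{"xyz":[0,0,0],"dr":[0,0,0],"hand":1}]' | tail -3
python3 -m handwheel '[{"xyz":[0,0,-0.02],"dr":[0,0,0],"hand":1},{"xyz":[0,0,-0.03],"dr":[0,0,0],"hand":1},{"xyz":[0,0,-0.03],"dr":[0,0,0],"hand":1},{"xyz":[0,0,-0.03],"dr":[0,0,0],"hand":1},{"xyz":[0,0,-0.03],"dr":[0,0,0],"hand":1},{"xyz":[0,0,-0.03],"dr":[0,0,0],"hand":1},{"xyz":[0,0,0],"dr":[0,0,0],"hand":1},{"xyz":[0,0,0],"dr":[0,0,0],"hand":1}]'
python3 -c "
from h import *
print(status.state()['joints'].round(2));delta((.54,-.0,.24));delta((.57,.275,.24))"
```

```text
force: [-0.3, -0.1, -0.4]
gripper_width: 0.0354
grasp_force: 30.0
clock: 26.52
ee_pos: [0.4717, -0.2563, 0.2387]
tool_rot: [[-0.954, 0.3, -0.001], [0.3, 0.954, 0.001], [0.002, 0.001, -1.0]]
force: [-0.2, 0.2, -1.6]
gripper_width: 0.0356
grasp_force: 30.0
[-0.53  0.57  1.32  1.93 -0.61  1.14  2.3 ]
shift tool [ 0.0117  0.265  -0.001 ] 
shift tool [ 0.0655  0.5364 -0.0007]
```

```bash
python3 -m handwheel '[{"xyz":[0.003,0.025,0],"dr":[0,0,0],"hand":1},{"xyz":[0.0055,0.035,0],"dr":[0,0,0],"hand":1},{"xyz":[0.0055,0.035,0],"dr":[0,0,0],"hand":1},{"xyz":[0.0055,0.035,0],"dr":[0,0,0],"hand":1},{"xyz":[0.0055,0.035,0],"dr":[0,0,0],"hand":1},{"xyz":[0.0055,0.035,0],"dr":[0,0,0],"hand":1},{"xyz":[0.0055,0.035,0],"dr":[0,0,0],"hand":1},{"xyz":[0.0055,0.035,0],"dr":[0,0,0],"hand":1},{"xyz":[0,0,0],"dr":[0,0,0],"hand":1}]'
python3 -c "
from h import *
print(status.state()['joints'].round(2));delta((.57,.275,.24))"
```

```text
clock: 27.65
ee_pos: [0.5131, 0.0161, 0.2377]
tool_rot: [[-0.955, 0.295, -0.004], [0.295, 0.955, -0.0], [0.004, -0.001, -1.0]]
force: [0.2, -0.4, -1.0]
gripper_width: 0.0351
grasp_force: 30.0
[-1.13  0.61  1.44  1.98 -0.66  1.17  1.85]
shift tool [ 0.022   0.2642 -0.0026]
```

```bash
python3 -m handwheel '[{"xyz":[0.0027,0.02,0],"dr":[0,0,0],"hand":1},{"xyz":[0.0027,0.035,0],"dr":[0,0,0],"hand":1},{"xyz":[0.0027,0.035,0],"dr":[0,0,0],"hand":1},{"xyz":[0.0027,0.035,0],"dr":[0,0,0],"hand":1},{"xyz":[0.0027,0.035,0],"dr":[0,0,0],"hand":1},{"xyz":[0.0027,0.035,0],"dr":[0,0,0],"hand":1},{"xyz":[0.0027,0.035,0],"dr":[0,0,0],"hand":1},{"xyz":[0.0027,0.034,0],"dr":[0,0,0],"hand":1},{"xyz":[0,0,0],"dr":[0,0,0],"hand":1},{"xyz":[0,0,0],"dr":[0,0,0],"hand":1}]'
python3 - <<'E'
from h import *
print(status.state()['joints'].round(2));delta((.57,.275,.24))
I=imaging.capture("wrist");cv2.imwrite("pics/w4.png",I); T=imaging.capture("top");S=imaging.capture("scene"); cv2.imwrite("pics/s4.png",S);cv2.imwrite("pics/t4.png",T)
E
```

```text
clock: 28.9
ee_pos: [0.5718, 0.2705, 0.2388]
tool_rot: [[-0.953, 0.301, -0.002], [0.301, 0.953, -0.0], [0.002, -0.001, -1.0]]
force: [-0.1, 0.6, -0.9]
gripper_width: 0.035
grasp_force: 30.0
[-1.32  0.8   1.33  1.7  -0.81  1.31  1.44]
shift tool [ 0.0031  0.0038 -0.0012]
```

View pics/w4.png

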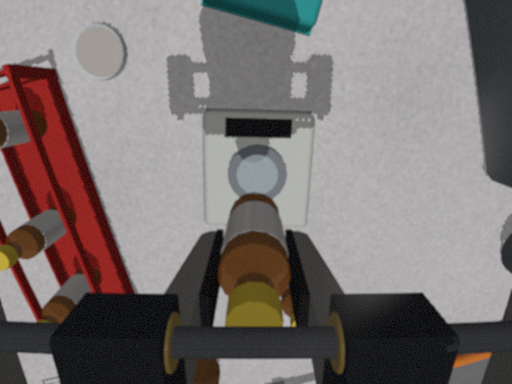

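The wrist view shows the window at about (258,173), just ahead of the bottle's base at about (255,195). I'll fit the collar's visible rim on the z = 0.053 plane.

```bash
cat > fit.py <<'E'
from h import *
from scipy.optimize import least_squares
def collar(I,box,ymax,ci,n="wrist"):
    J=cv2.GaussianBlur(I,(3,3),0).astype(int); x0,y0,x1,y1=box; m=np.zeros(I.shape[:2],np.uint8)
    m[y0:y1,x0:x1]=((J[...,0]-J[...,2])[y0:y1,x0:x1]>2)*255
    m=cv2.morphologyEx(m,cv2.MORPH_OPEN,np.ones((5,5)))
    k=max(cv2.findContours(m,0,1)[0],key=cv2.contourArea).reshape(-1,2); k=k[k[:,1]<ymax]
    W=plane(n,k,.053,ci)[:,:2]
    f=least_squares(lambda p:np.hypot(*(W-p[:2]).T)-p[2],[.57,.275,.032],loss="soft_l1",f_scale=.001)
    print(n,len(k),k.min(0),k.max(0),f.x.round(4),"rms",np.sqrt(np.mean(f.fun**2)).round(4))
E
python3 - <<'E'
from fit import *
collar(cv2.imread("pics/w4.png"),(215,138,300,205),190,imaging.camera_info("wrist"))
collar(cv2.imread("pics/top0.png"),(132,172,172,212),999,imaging.camera_info("top"),"top")
collar(cv2.imread("pics/scene0.png"),(333,163,374,204),999,imaging.camera_info("scene"),"scene")
# where does the bottle stand in the scene view: cap
for n,b in(("scene",(320,100,420,200)),("top",(100,120,220,230))):
    for q in blobs(cv2.imread(f"pics/{n[0]}4.png"),(20,120,90),(35,255,255),b,6): print(n,q[:2],plane(n,[q[0]],.283).round(4))
E
```

```text
wrist 114 [228 145] [285 189] [0.5714 0.274  0.0308] rms 0.0003
top 46 [143 186] [157 199] [0.5707 0.2786 0.0179] rms 0.0028
scene 59 [342 173] [363 191] [0.573  0.2722 0.0288] rms 0.001
scene ([372.9, 129.8], [371, 129, 5, 3, 8]) [[0.576  0.2728 0.283 ]]
top ([146.0, 127.4], [142, 124, 9, 8, 53]) [[0.6644 0.2235 0.283 ]]
```

```bash
python3 -m handwheel '[{"xyz":[0.0007,0.0015,0.02],"dr":[0,0,0],"hand":1},{"xyz":[0.0007,0.0015,0.02],"dr":[0,0,0],"hand":1},{"xyz":[0,0,0.02],"dr":[0,0,0],"hand":1},{"xyz":[0,0,0.015],"dr":[0,0,0],"hand":1},{"xyz":[0,0,0],"dr":[0,0,0],"hand":1},{"xyz":[0,0,0],"dr":[0,0,0],"hand":1}]'
python3 - <<'E'
from fit import *
z=np.array([0,0,-1.]);x=np.array([-.954,.3,0]);
delta((.572,.274,.1335),np.c_[x,np.cross(z,x),z]); print(status.state()['joints'].round(2))
I=imaging.capture("wrist"); collar(I,(205,110,310,215),185,imaging.camera_info("wrist"))
S=imaging.capture("scene"); cv2.imwrite("pics/f5.png",np.hstack([cv2.resize(I[90:330,150:370],None,fx=1.8,fy=1.8)[:400],cv2.resize(S[100:233,300:430],None,fx=3,fy=3)[:400,:390][:400] if 0 else cv2.resize(S[100:233,300:430],(390,400))]))
E
```

```text
clock: 29.8
ee_pos: [0.5719, 0.2748, 0.1645]
tool_rot: [[-0.954, 0.3, -0.0], [0.3, 0.954, 0.001], [0.0, 0.0, -1.0]]
force: [-0.9, 0.5, -0.9]
gripper_width: 0.0349
grasp_force: 30.0
shift tool [-0.0004 -0.0007  0.031 ] ('turn deg', array([ 0.02, -0.03, -0.01]))
[-1.28  0.88  1.25  1.75 -0.89  1.21  1.49]
wrist 81 [218 160] [287 184] [0.5707 0.2744 0.0306] rms 0.0003
```

View pics/f5.png

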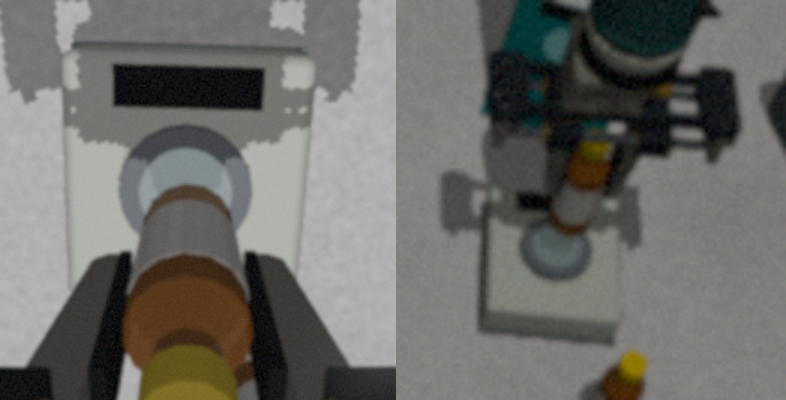

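The base is lined up with the window in both views: (187,190) against the window's (187,187) on the left, and (570,228) above the disc at (557,248) on the right. I'll go down slowly.

```bash
python3 -m handwheel '[{"xyz":[0,-0.0007,0.008],"dr":[0,0,0],"hand":1},{"xyz":[0,0,0.008],"dr":[0,0,0],"hand":1},{"xyz":[0,0,0.008],"dr":[0,0,0],"hand":1},{"xyz":[0,0,0.006],"dr":[0,0,0],"hand":1},{"xyz":[0,0,0],"dr":[0,0,0],"hand":1},{"xyz":[0,0,0],"dr":[0,0,0],"hand":1},{"xyz":[0,0,0],"dr":[0,0,0],"hand":1},{"xyz":[0,0,0],"dr":[0,0,0],"hand":1}]'
python3 - <<'E'
from fit import *
print(status.state()['qvel'].round(3)); I=imaging.capture("wrist"); c=imaging.camera_info("wrist"); s=status.state(); print(s['ee_pos'],s['joints'].round(2)); S=imaging.capture("scene")
# near edge of base seen by wrist: bottle vs window at the camera-side rim; predicted base rim pixels
th=np.linspace(0,2*np.pi,60); X=np.c_[s['ee_pos'][0]+.018*np.cos(th),s['ee_pos'][1]+.018*np.sin(th),np.full(60,s['ee_pos'][2]-.0695)]
for n,J,ci in(("wrist",I,c),("scene",S,imaging.camera_info("scene"))):
    p=cv2.projectPoints(X,cv2.Rodrigues(np.array(ci["R"]))[0],np.array(ci["t"]),np.array(ci["intrinsics"]),np.array(ci["D"]))[0].reshape(-1,2)
    w=X*0+[.5715,.274,.053]; w[:,:2]+=.022*np.c_[np.cos(th),np.sin(th)]
    q=cv2.projectPoints(w,cv2.Rodrigues(np.array(ci["R"]))[0],np.array(ci["t"]),np.array(ci["intrinsics"]),np.array(ci["D"]))[0].reshape(-1,2)
    K=cv2.resize(J,None,fx=4,fy=4); 
    for a in p: cv2.circle(K,tuple(int(v) for v in a*4+1.5),1,(0,255,0),-1)
    for a in q: cv2.circle(K,tuple(int(v) for v in a*4+1.5),1,(0,0,255),-1)
    m=(p.mean(0)*4).astype(int); C=K[max(0,m[1]-200):m[1]+200,max(0,m[0]-195):m[0]+195]; 
    cv2.imwrite(f"pics/z_{n}.png",cv2.resize(C,(390,400)))
cv2.imwrite("pics/f6.png",np.hstack([cv2.imread("pics/z_wrist.png"),cv2.imread("pics/z_scene.png")]))
E
```

```text
clock: 30.9
ee_pos: [0.5713, 0.2743, 0.1343]
tool_rot: [[-0.954, 0.3, -0.001], [0.3, 0.954, 0.001], [0.001, 0.0, -1.0]]
force: [-0.1, 0.3, -0.0]
gripper_width: 0.0355
grasp_force: 30.0
[-0.001  0.002 -0.001  0.002  0.002 -0.001  0.001]
[0.57124117 0.2742753  0.13423984] [-1.27  0.91  1.21  1.77 -0.93  1.17  1.51]
```

View pics/f6.png

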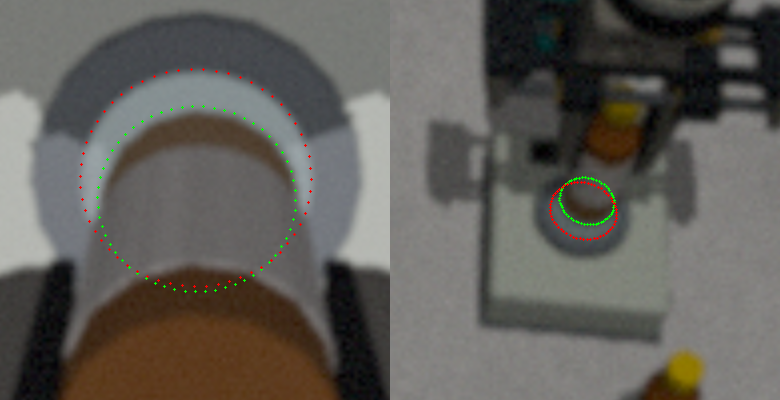

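Both views agree. The drawn base circle follows the bottle's base and the red circle follows the window to about 1–2 mm, the base is about 11–12 mm above the window, and the arm is at rest.

```bash
python3 -c "
from bench import job
print(job.sign_off())"
```

```text
the job is handed in; nothing more can be done
None
```

I stood the bottle up and let go, then carried it over the rack; the job is handed in at about 31 s with it held upright and still, about 11 mm above the reader window and centred to about 1–2 mm by my measurements. Sign-off returned no verdict.

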